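# Load the ball carrier and hold the hand lens over the marked well

### The arm

A 7-joint arm with a two-finger parallel gripper is mounted at the origin on a cart in front of the work surface, level with it; the furniture and walls round the work are solid. World frame = base frame: x ahead of the robot, y to its left, z up, the work surface at z = 0. Lengths are in m, angles in rad, forces in N, time in s.
With the tool pointing down it reaches from about 0.425 to 0.875 m from the base axis. Payload 8.4 kg.
Tool frame: the origin (TCP) lies between the finger pads; the fingertips stand 22 mm ahead of it and the grasp point (between the pads) lies 3 mm ahead of it; z points along the fingers, y is the line along which they close (so a half turn about z gives the same grasp; the last joint's range is limited). The gripper opens to 87 mm and grips with 3 to 60 N. Pads are 19 mm wide; open, the fingers measure 117 mm over their backs; the gripper's body (75 mm by 190 mm) begins 51 mm behind the grasp point.
Start: joints at [-1.287, 0.333, 0.04, 1.465, -0.013, 1.343, -0.059], TCP at [0.243, 0.603, 0.245] pointing down, gripper open.
Joint ranges: [-2.58, 2.58], [-0.38, 2.09], [-1.3, 1.39], [0.25, 2.4], [-1.5, 4.64], [0.08, 2.09], [-2.65, 2.65]. Speed limits (rad/s): [2.22, 2.22, 2.79, 2.79, 3.14, 3.14, 3.14].

### API

Orientations are given as [roll, pitch, yaw] about the fixed x, y, z axes, in that order (R = Rz(yaw) Ry(pitch) Rx(roll)).
In Python, from station import bot gives the robot as it stands.
- The arm moves only by the shell command python3 -m handwheel 'ROWS' [FORCE]. ROWS is JSON, a list of rows, each a list of 7 numbers: the shift along the tool's x, y, z in cm, then the turn, a rotation vector about the tool's x, y, z in degrees, then the closure in counts, from 0 (fully open) to 255 (shut). A call has 1 to 8 rows; each row shifts and turns the commanded pose from where the row before left it, along the tool's axes as they then stand; what a row does not reach is not made up. A row lasts 1/12 s, in which the tool goes at most 41.7 mm and 7.16 degrees, less where a joint would pass 70% of its speed; a pose out of reach is approached as far as the arm can. A call is refused whole if a number of a shift passes 4.17 or a number of a turn 7.16, either way. A call with a gripper value outside its range is refused whole. The fingers move at their own pace and stop on an object; FORCE is the grip in N (left out, the last holds). Time passes only in rows, so rows that do not move let the fingers close. It gives the time, the measured TCP pose, the force, the opening and the grip force at its end, in the units of the state.
- bot.get_state(): the state, without advancing time (a new reading comes with each control period).
- bot.grab_frame(name): name is "scene" or "top" or "wrist"; returns the picture (384x512x3 uint8, red, green, blue); there is no depth.
- bot.camera_model(name): a dict with "mtx" (3x3 intrinsics, pixels), "distortion" ([k1, k2, p1, p2, k3] as OpenCV has them; the pictures are not rectified), "R" (3x3) and "t" (3): a world point X has camera coordinates R X + t. Camera axes: x right, y down, z forward; pixel columns grow to the right and rows downward; lengths in m; the calibration is good to about 2 mm. A picture is of the moment at which its call begins: read the wrist's pose just before it. camera_model takes no time and is no camera call; for the wrist camera it gives the pose at the moment of the call.
- bot.sign_off(): hands the job in; it is judged then, once.
The state is a dict: "clock": time; "joint_pos": joint angles; "dq": joint speeds; "joint_efforts": joint torques, N m; "tool_pos": TCP position; "ee_rot": TCP orientation; "ft_force": force on the tool from outside, world axes, zero at the start; "ft_torque": the same for the moment, N m; "gripper_width": finger opening in m; "grip_force": force on a finger pad.
Only numpy, scipy, OpenCV 4.12 (cv2) and the standard library are available. Lean on these libraries where they do the work, as an engineer would, in place of code of your own. Each camera call takes 0.05 s, during which the arm holds its last target. There are 200 camera calls.

### The job

Put one of the two white grinding balls from the grey rest into each of the two empty wells of the blue carrier. Then pick up the hand lens by its handle, carry it over the tube rack, clear above the tube tops, and finish holding it still and level with the middle of the glass over the well with the yellow ring, about 2 cm above the ball in it. The lens must never touch the carrier or the balls, you finish while still holding it in the air, and the tube rack, brown bottle and bench timer stay undisturbed.

Things in the scene. Friction and masses are not known exactly. Their poses are not given: they have to be found in the camera images.
- carrier: Blue metal ball carrier, a fixed block 100 x 100 mm, 28 mm high, with 2 x 2 round wells 31 mm in diameter and 16 mm deep, 46 mm apart. Origin at the centre of its underside, z up, x and y along its sides. Wells at (+-23, +-23) mm. Two diagonally opposite wells are empty at the start: the one with the yellow ring (+23, +23) and the plain one at (-23, -23).
- marked_well (a point): Centre of the mouth of the empty well with the yellow ring, level with the carrier's top (28 mm above the worktop). A ball lying in a well stands about 8 mm above the carrier's top.
- well_3 (a point): Centre of the mouth of the other empty well (no ring), same height.
- well_1 (a point): Centre of the mouth of a plain well that already holds a ball.
- well_2 (a point): Centre of the mouth of the other plain well that already holds a ball.
- ball_rest: Grey fixed ball rest, 120 x 60 mm, 14 mm high; x along its length, origin at the centre of its underside, z up. A fresh ball sits in each of two round seats (16 mm wide) at x = -30 and +30 mm.
- ball_a_center (a point): Centre of the white grinding ball (24 mm in diameter, 40 g) on the rest's seat at x = -30 mm; it starts about 23 mm above the worktop, 9 mm above the rest's top.
- ball_b_center (a point): Centre of the like ball on the rest's seat at x = +30 mm.
- ball_c_center (a point): Centre of the like ball already lying in well_1; leave it there.
- ball_d_center (a point): Centre of the like ball already lying in well_2; leave it there.
- magnifier: Hand lens lying flat, 66 x 158 x 12 mm, about 60 g: black straight handle along its own +y (from y = -12 to +79 mm, 12 mm wide and high, z = 0 to 12) and a round glass in a rim 66 mm in diameter (8 mm thick, z = 1 to 9 mm) centred at y = -46 mm. Origin in the middle of its length, on the underside; z up when it lies flat.
- lens_centre (a point): Middle of the glass, 5 mm above the underside of the lens.
- lens_grip (a point): A good place to hold the lens: on the handle's axis, 61 mm from the middle of the glass, 6 mm above the underside; fingers close along the lens's x axis.
- tube_rack: Blue tube rack, 122 x 54 x 68 mm, x along its length, origin at the centre of its underside; standing across the way from the lens to the carrier. Three capped sample tubes stuck in it reach up to 98 mm above the worktop. Must not be moved.
- brown_bottle: Small brown bottle with green label and black cap, 34 mm in diameter, 75 mm high, origin under its centre. Must not be moved.
- bench_timer: White bench timer, 38 x 64 x 61 mm, origin under its centre. Must not be moved.
Things that resemble listed ones, but are neither listed nor needed, are in the scene too. What is shaped like the magnifier but green is not meant.

How it is judged:
By the outcome, as a careful person would: the job done as asked, in the order asked, and still so for the second after the job is handed in, while the arm keeps its last pose, push and grip.
It also fails if it takes over 70 s, if anything falls off the work surface, if the arm or the gripper's body presses on something with over 40 N, if the wrist force passes 120 N, or if a joint passes its speed limit or range.

## Working session

There is one attempt and no reset: what is moved stays moved. The work goes in short steps, Python scripts to look and compute and a shell command to move; the robot and the scene stay as the last step left them, time stands still between calls to the robot, and variables do not carry over. Pictures are saved under pics/ and viewed, at most 10 in all, crops included, and the job is handed in when it is done.

```bash
mkdir -p pics; ls
cat > h.py <<'E'
import numpy as np, cv2
from station import bot
from scipy.spatial.transform import Rotation as Rn
def snap(n,f):
    m=bot.camera_model(n); im=bot.grab_frame(n); cv2.imwrite('pics/'+f,im[:,:,::-1]); return im,m
def ray(m,uv,z):
    p=cv2.undistortPoints(np.array([[uv]],float),np.array(m['mtx']),np.array(m['distortion']))[0,0]
    R=np.array(m['R']);t=np.array(m['t']);c=-R.T@t;d=R.T@np.array([*p,1]);return c+d*(z-c[2])/d[2]
def proj(m,X):
    R=np.array(m['R']);return cv2.projectPoints(np.array([X],float),cv2.Rodrigues(R)[0],np.array(m['t'],float),np.array(m['mtx']),np.array(m['distortion']))[0][0,0]
def blobs(im,lo,hi,amin=60):
    h=cv2.cvtColor(im,cv2.COLOR_RGB2HSV);k=cv2.inRange(h,np.array(lo),np.array(hi))
    n,_,s,c=cv2.connectedComponentsWithStats(k);return [(s[i,4],s[i,:4].tolist(),c[i].round(1).tolist()) for i in range(1,n) if s[i,4]>=amin],k
def tool(X):
    s=bot.get_state();R=Rn.from_euler('xyz',s['ee_rot']).as_matrix();return R.T@(np.array(X)-s['tool_pos'])
E
python3 - <<'E'
from h import *
a,m=snap('top','top0.png');b,m2=snap('scene','scene0.png')
cv2.imwrite('pics/t0.png',cv2.resize(a[:,:,::-1],(800,600),interpolation=cv2.INTER_CUBIC))
print(bot.get_state());print(m)
E
```

```text
pics
{'clock': 0.1, 'joint_pos': array([-1.28721831,  0.33384965,  0.03985664,  1.46620407, -0.01339723,
        1.34332259, -0.05846548]), 'dq': array([ 1.41555179e-04, -1.05276464e-03, -1.29015210e-03, -3.01352044e-03,
        1.21116826e-03,  6.02220036e-05,  5.83194250e-04]), 'joint_efforts': array([ 3.87067164e-03, -6.57823563e+01,  1.34001553e+00, -4.04705966e+01,
       -5.94459660e-02,  4.10175661e-02,  9.47769786e-05]), 'tool_pos': array([0.24263514, 0.60257212, 0.2437315 ]), 'ee_rot': array([-3.14007792e+00,  9.84353036e-05,  2.75884973e+00]), 'ft_force': array([ 0.09764587,  0.99519381, -0.51095592]), 'ft_torque': array([-0.02993884, -0.02319442, -0.0100342 ]), 'grip_force': 0.0, 'gripper_width': 0.0871076885151293}
{'mtx': array([[397.29206433,   0.        , 254.75059003],
       [  0.        , 397.29206433, 197.47034747],
       [  0.        ,   0.        ,   1.        ]]), 'distortion': array([-0.13935199,  0.        ,  0.        ,  0.        ,  0.        ]), 'R': array([[ 0.00155707, -0.99985023, -0.01723624],
       [-0.98661185,  0.00127487, -0.16308103],
       [ 0.16307858,  0.0172594 , -0.98646211]]), 't': array([-0.19686872,  0.46405276,  1.57087425])}
```

View pics/t0.png

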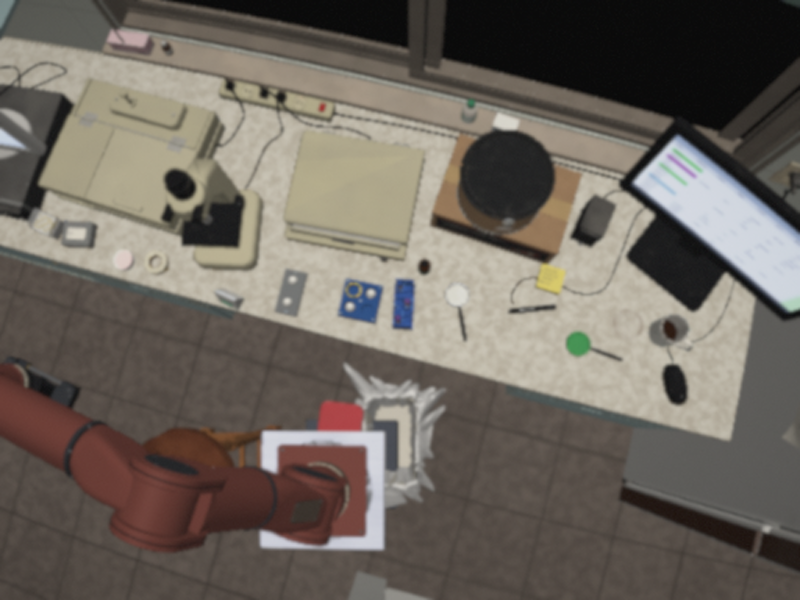

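View pics/scene0.png

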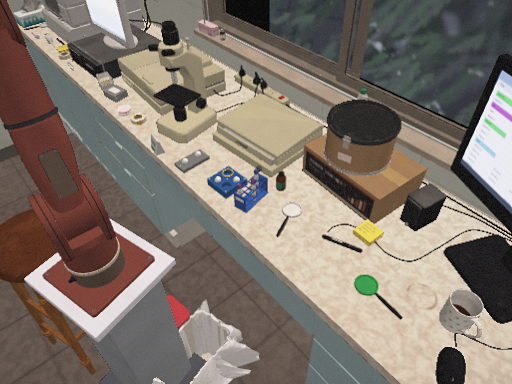

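The top view (800x600) shows the rest at (291,292), the carrier at (360,300) with its ring at (353,290), and the rack at (403,303). The lens glass is at (457,295) with its handle tip at (464,340), the bottle at (424,266), and the timer near (228,297). I'll convert these to world positions.

Run:
```python
from h import *
m=bot.camera_model('top')
for n,u,v,z in [('ballL',292,281,.023),('ballR',288,302,.023),('carrier',360,300,.028),('ring',353,290,.028),('rack',403,303,.07),('glass',457,295,.005),('handle end',464,339,.006),('bottle',424,266,.075),('timer',228,297,.06)]:
    print(n,ray(m,(u/1.5625,v/1.5625),z).round(3))
w=bot.camera_model('wrist');s=bot.get_state();R=Rn.from_euler('xyz',s['ee_rot']).as_matrix()
print(R.round(3)); c=-w['R'].T@w['t']; print('cam in tool',R.T@(c-s['tool_pos']),(w['R']@R).round(2),w['mtx'][0,0])
print(tool([.56,.035,.25]))
```

```text
ballL [0.541 0.085 0.023]
ballR [0.484 0.094 0.023]
carrier [ 0.488 -0.097  0.028]
ring [ 0.515 -0.078  0.028]
rack [ 0.473 -0.21   0.07 ]
glass [ 0.505 -0.352  0.005]
handle end [ 0.388 -0.369  0.006]
bottle [ 0.568 -0.264  0.075]
timer [0.491 0.245 0.06 ]
[[-0.928  0.373 -0.   ]
 [ 0.373  0.928 -0.001]
 [-0.    -0.002 -1.   ]]
cam in tool [ 0.06976741  0.00016622 -0.13990392] [[ 0.    1.   -0.  ]
 [-0.97  0.   -0.26]
 [-0.26  0.    0.97]] 267.12693040485993
[-0.50637121 -0.40798858 -0.00560067]
```

```bash
python3 -m handwheel '[[-2.9,-2.7,0,0,0,0,0],[-2.9,-2.7,0,0,0,0,0],[-2.9,-2.7,0,0,0,0,0],[-2.9,-2.7,0,0,0,0,0],[-2.9,-2.7,0,0,0,0,0],[-2.9,-2.7,0,0,0,0,0],[-2.9,-2.7,0,0,0,0,0],[-2.9,-2.7,0,0,0,0,0]]' 30; python3 -m handwheel '[[-2.9,-2.7,0,0,0,0,0],[-2.9,-2.7,0,0,0,0,0],[-2.9,-2.7,0,0,0,0,0],[-2.9,-2.7,0,0,0,0,0],[-2.9,-2.7,0,0,0,0,0],[-2.9,-2.7,0,0,0,0,0],[-2.9,-2.7,0,0,0,0,0],[0,0,0,0,0,0,0]]'
python3 - <<'E'
from h import *
s=bot.get_state();print(s['tool_pos'],s['ee_rot'],s['joint_pos'])
E
```

```text
clock: 0.77
tool_pos: [0.3776, 0.3139, 0.2443]
ee_rot: [-3.141, -0.0, 2.759]
ft_force: [1.1, -0.8, 0.0]
gripper_width: 0.0867
grip_force: 0.0
clock: 1.43
tool_pos: [0.4971, 0.0566, 0.2448]
ee_rot: [-3.14, 0.002, 2.749]
ft_force: [0.2, -1.4, 0.1]
gripper_width: 0.0869
grip_force: 0.0
[0.49710261 0.0565807  0.24477894] [-3.13995395e+00  2.21309088e-03  2.74938705e+00] [-0.71412745  0.00980744  0.51920481  1.84349321 -0.0023697   1.28865055
  0.98430198]
```

```bash
python3 -m handwheel '[[0,0,0,0,0,6.5,0],[0,0,0,0,0,6.5,0],[0,0,0,0,0,6.5,0],[0,0,0,0,0,6.5,0],[0,0,0,0,0,6.5,0],[0,0,0,0,0,0,0]]'
python3 - <<'E'
from h import *
a,m=snap('wrist','w1.png')
import pickle;pickle.dump(m,open('w1.pkl','wb'))
s=bot.get_state();print(s['tool_pos'],s['ee_rot'],s['joint_pos'])
cv2.imwrite('pics/w1b.png',cv2.resize(a[:,:,::-1],(800,600),interpolation=cv2.INTER_CUBIC))
E
```

```text
clock: 1.93
tool_pos: [0.4948, 0.0648, 0.2443]
ee_rot: [-3.141, -0.0, 2.186]
ft_force: [-0.3, -0.1, 0.0]
gripper_width: 0.0872
grip_force: 0.0
[0.49483332 0.06475381 0.24434283] [-3.14113088e+00 -1.19062127e-04  2.19331287e+00] [-0.7231061   0.00864951  0.51236674  1.84534863 -0.00433539  1.28917852
  0.41296806]
```

View pics/w1b.png

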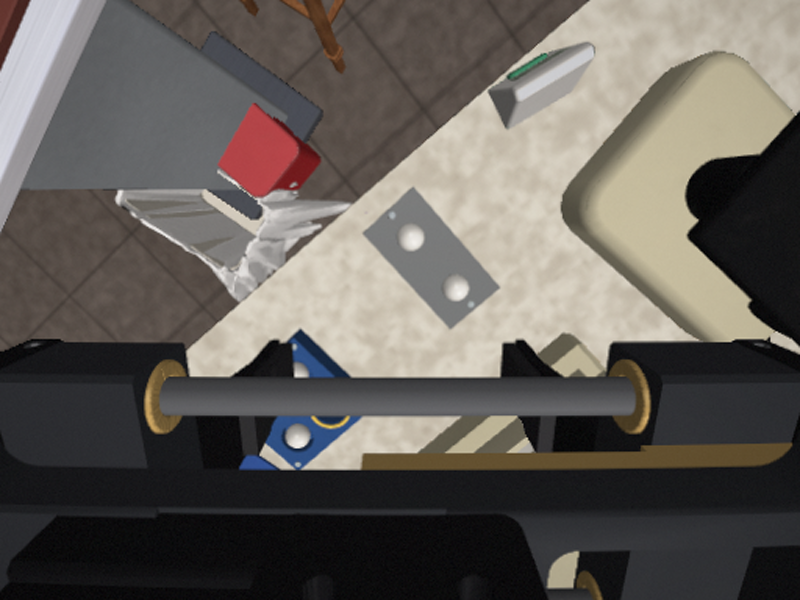

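The wrist view (800x600) shows the rest balls at (411,237) and (456,288). The carrier is half hidden by the gripper, so I'll locate it when the arm is nearer.

Run:
```python
from h import *
import pickle
m=pickle.load(open('w1.pkl','rb'));a=cv2.imread('pics/w1.png')[:,:,::-1]
b,k=blobs(a,(0,0,175),(180,45,255),40)
for u,v in[(411,237),(456,288)]:
    u/=1.5625;v/=1.5625
    c=a[int(v)-14:int(v)+15,int(u)-14:int(u)+15]
    h=cv2.cvtColor(c,cv2.COLOR_RGB2GRAY);kk=(h>150).astype(np.uint8)
    n,l,s,ce=cv2.connectedComponentsWithStats(kk);i=1+s[1:,4].argmax()
    uv=ce[i]+[int(u)-14,int(v)-14];X=ray(m,uv,.023);print(uv,s[i],X.round(4),'tool',(tool(X)*100).round(2))
st=bot.get_state();R=Rn.from_euler('xyz',st['ee_rot']).as_matrix();print(R.round(3))
m=bot.camera_model('top');t=cv2.imread('pics/top0.png')[:,:,::-1]
for q in blobs(t,(100,120,60),(125,255,255),40)[0]:print(q)
for q in blobs(t[170:215,210:250].copy(),(0,0,140),(180,60,255),4)[0]:print('white',q,ray(m,(q[2][0]+210,q[2][1]+170),.028))
for q in blobs(t[170:215,210:250].copy(),(18,60,80),(35,255,255),4)[0]:print('yel',q,ray(m,(q[2][0]+210,q[2][1]+170),.028))
```

```text
[263.23923445 151.98564593] [  7   7  16  17 209] [0.4872 0.0975 0.023 ] tool [ 3.1   1.3  22.13]
[292.35519126 184.67213115] [  9   7  14  16 183] [0.5466 0.0843 0.023 ] tool [-1.43  5.36 22.13]
[[-0.583  0.812 -0.   ]
 [ 0.812  0.583 -0.   ]
 [ 0.    -0.    -1.   ]]
(np.int32(226), [253, 180, 11, 29], [258.2, 194.1])
(np.int32(247), [218, 182, 25, 23], [232.2, 195.4])
white (np.int32(1214), [0, 0, 40, 45], [19.0, 21.7]) [ 0.48948876 -0.09144016  0.028     ]
white (np.int32(24), [25, 15, 6, 6], [27.0, 17.2]) [ 0.50812817 -0.12399412  0.028     ]
white (np.int32(26), [11, 23, 6, 6], [13.5, 25.5]) [ 0.47377929 -0.06913912  0.028     ]
yel (np.int32(4), [14, 11, 4, 1], [15.5, 11.0]) [ 0.53414192 -0.07647346  0.028     ]
```

```bash
python3 -m handwheel '[[1.0,0.4,3,0,0,0,0],[1.0,0.4,3,0,0,0,0],[1.1,0.5,3,0,0,0,0],[0,0,3,0,0,0,0],[0,0,0,0,0,0,0],[0,0,0,0,0,0,0]]'
python3 - <<'E'
from h import *
a,m=snap('wrist','w2.png')
print(bot.get_state()['tool_pos'],proj(m,[.4872,.0975,.023]))
u,v=proj(m,[.4872,.0975,.023]).astype(int);print(a[v,u])
h=cv2.cvtColor(a,cv2.COLOR_RGB2GRAY);y0,x0=max(v-50,0),u-50;kk=(h[y0:v+50,x0:u+50]>150).astype(np.uint8)
n,l,s,ce=cv2.connectedComponentsWithStats(kk)
for i in range(1,n):
  if s[i,4]>100: uv=ce[i]+[x0,y0];X=ray(m,uv,.023);print(uv,s[i],X.round(4),(tool(X)*100).round(2))
E
```

```text
clock: 2.48
tool_pos: [0.4867, 0.097, 0.124]
ee_rot: [-3.138, -0.0, 2.194]
ft_force: [0.8, -0.0, 0.2]
gripper_width: 0.0871
grip_force: 0.0
[0.48791373 0.09713349 0.12547504] [254.67226002 199.0129168 ]
[236 233 228]
[244.53297818 186.79984779] [   0    0  100   93 3942] [0.4727 0.1016 0.023 ] [ 1.25 -0.98 10.25]
[254.4569378  199.42105263] [ 40  39  23  24 418] [0.4873 0.0971 0.023 ] [ 0.04 -0.05 10.25]
```

View pics/w2.png

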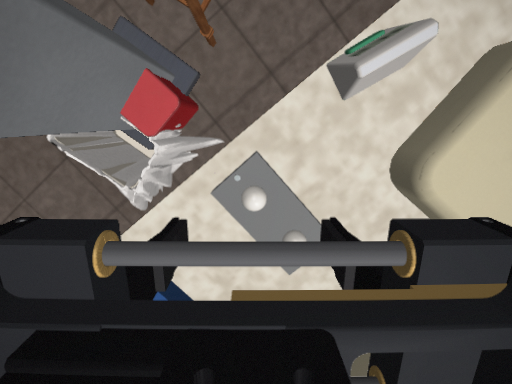

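```bash
python3 -m handwheel '[[0,0,3,0,0,0,0],[0,0,3,0,0,0,0],[0,0,2.6,0,0,0,60],[0,0,0,0,0,0,160],[0,0,0,0,0,0,255],[0,0,0,0,0,0,255],[0,0,0,0,0,0,255],[0,0,0,0,0,0,255]]' 20;  python3 -m handwheel '[[0,0,0,0,0,0,255],[0,0,0,0,0,0,255],[0,0,0,0,0,0,255],[0,0,0,0,0,0,255]]'
```

```text
clock: 3.2
tool_pos: [0.4885, 0.0979, 0.0402]
ee_rot: [3.139, 0.0, 2.192]
ft_force: [0.0, 0.0, -0.3]
gripper_width: 0.0553
grip_force: 0.0
clock: 3.53
tool_pos: [0.4875, 0.0976, 0.0387]
ee_rot: [3.142, -0.0, 2.192]
ft_force: [0.3, -1.2, -0.7]
gripper_width: 0.0285
grip_force: 0.0
```

```bash
python3 -m handwheel '[[0,0,0,0,0,0,255],[0,0,0,0,0,0,255],[0,0,0,0,0,0,255],[0,0,-1,0,0,0,255],[0,0,-3,0,0,0,255],[0,0,-4,0,0,0,255],[0,0,0,0,0,0,255]]'
python3 - <<'E'
from h import *
print(tool([.5185,-.079,.05])*100,tool([.4635,-.1137,.05])*100)
E
```

```text
clock: 4.12
tool_pos: [0.4916, 0.0984, 0.1254]
ee_rot: [3.132, 0.002, 2.191]
ft_force: [2.5, 0.6, -0.5]
gripper_width: 0.0225
grip_force: 20.0
[-15.98186896  -8.19544128   7.50162374] [-15.61068182 -14.68766109   7.43680014]
```

```bash
python3 -m handwheel '[[-3.1,-1.6,-1.5,0,0,0,255],[-3.1,-1.6,-1.5,0,0,0,255],[-3.1,-1.6,-1.5,0,0,0,255],[-3.1,-1.6,-1.5,0,0,0,255],[-3.1,-1.6,-1.5,0,0,0,255],[-3.1,-1.6,-1.5,0,0,0,255],[-3.1,-1.6,0,0,0,0,255],[0,0,0,0,0,0,255]]'
python3 - <<'E'
from h import *
import pickle
a,m=snap('wrist','w3.png');pickle.dump(m,open('w3.pkl','wb'));print(bot.get_state()['tool_pos'])
for X in ([.491,-.0965,.028],[.5185,-.079,.028],[.4635,-.1137,.028]):print(proj(m,X))
E
```

```text
clock: 4.78
tool_pos: [0.5233, -0.1519, 0.2108]
ee_rot: [3.14, 0.005, 2.184]
ft_force: [-1.1, -0.4, 0.2]
gripper_width: 0.0225
grip_force: 20.0
[ 0.52304905 -0.14845652  0.20988783]
[258.00333742 126.61978011]
[285.69460702 127.9921246 ]
[230.37031069 125.07141042]
```

View pics/w3.png

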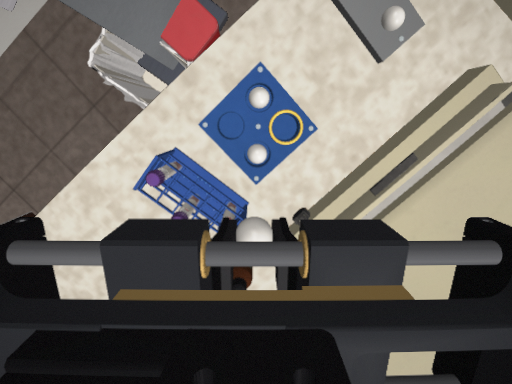

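The carrier is fully visible, with the yellow ring at about (286,127) and the plain well at (231,126). The held ball is between the fingers at (254,230).

Run:
```python
from h import *
import pickle
m=pickle.load(open('w3.pkl','rb'));a=cv2.imread('pics/w3.png')[:,:,::-1].copy()
_,k=blobs(a,(18,90,90),(35,255,255));k[:100]=0;k[150:]=0;k[:,:260]=0;k[:,310:]=0
p=np.argwhere(k)[:,::-1].astype(np.float32);e=cv2.fitEllipse(cv2.convexHull(p.astype(np.int32)));print(e)
M=ray(m,e[0],.028)
bc,bd=[None]*2
h=cv2.cvtColor(a,cv2.COLOR_RGB2HSV)
P=[]
for (u,v) in [(260,98),(257,154)]:
    w=(h[v-16:v+17,u-16:u+17,1]<70).astype(np.uint8);n,l,s,c=cv2.connectedComponentsWithStats(w);i=1+s[1:,4].argmax();P.append(ray(m,c[i]+[u-16,v-16],.024));print(s[i],P[-1])
C=(P[0]+P[1])/2;d=(P[0]-P[1])/2;print('C',C,'len',np.linalg.norm(d)*2)
M2=C+np.array([d[1],-d[0],0])
for q in (M,M2,2*C-M2): print(q.round(4),(tool(q)*100).round(2))
# held ball
g=(h[:,:,1]<60)&(h[:,:,2]>110)
row=g[226:236,225:285];print([ (np.flatnonzero(r)[[0,-1]]+225).tolist() if r.any() else 0 for r in row], np.flatnonzero(g[200:250,254])[[0,-1]]+200)
T=bot.get_state();R=Rn.from_euler('xyz',T['ee_rot']).as_matrix()
for x in(-.004,0,.004):print(x,proj(m,T['tool_pos']+R@[x,0,.0155]),proj(m,T['tool_pos']+R@[x,.012,.0155]))
```

```text
((285.459228515625, 126.77804565429688), (33.60326385498047, 35.02848434448242), 27.302032470703125)
[  5   5  21  22 357] [ 0.4726772  -0.06889219  0.024     ]
[  6   6  20  20 314] [ 0.50840845 -0.12329049  0.024     ]
C [ 0.49054282 -0.09609134  0.024     ] len 0.06508376991141446
[ 0.5174 -0.078   0.028 ] [ 6.13  3.58 18.17]
[ 0.5177 -0.0782  0.024 ] [ 6.1   3.59 18.57]
[ 0.4633 -0.114   0.024 ] [ 6.32 -2.91 18.57]
[[239, 271], [238, 270], [238, 270], [237, 271], [237, 271], [237, 271], [237, 271], [237, 272], [236, 272], [236, 272]] [200 241]
-0.004 [256.08162419 237.80080057] [274.99664828 237.77966347]
0 [256.09214167 231.95602746] [275.12752996 231.93590799]
0.004 [256.10272859 226.03538965] [275.25945877 226.01632912]
```

Run:
```python
from h import *
a=cv2.imread('pics/w3.png');cv2.imwrite('pics/c3.png',cv2.resize(a[205:255,220:290],None,fx=10,fy=10,interpolation=cv2.INTER_CUBIC))
```

```text
(no output)
```

View pics/c3.png

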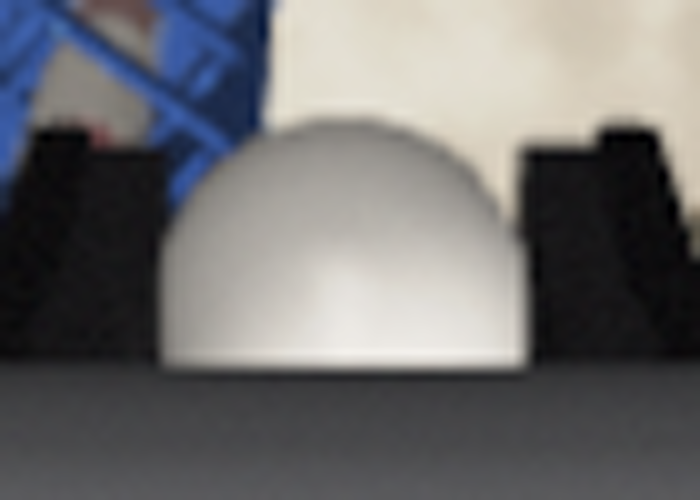

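```bash
python3 -m handwheel '[[3.1,1.8,0,0,0,0,255],[3.1,1.8,0,0,0,0,255],[0,0,3.5,0,0,0,255],[0,0,3.5,0,0,0,255],[0,0,3.5,0,0,0,255],[0,0,2.5,0,0,0,255],[0,0,0,0,0,0,255]]'
python3 - <<'E'
from h import *
print(tool([.5176,-.0781,.052])*100)
E
```

```text
clock: 5.42
tool_pos: [0.5129, -0.0713, 0.0743]
ee_rot: [-3.136, -0.004, 2.193]
ft_force: [-1.0, 0.5, 0.3]
gripper_width: 0.0225
grip_force: 20.0
[-8.35027739e-01 -8.20962115e-04  2.23163696e+00]
```

```bash
python3 -m handwheel '[[-0.7,0,0,0,0,0,255],[0,0,1.2,0,0,0,255],[0,0,1,0,0,0,255],[0,0,0,0,0,0,255],[0,0,0,0,0,0,255],[0,0,0,0,0,0,255]]'
python3 - <<'E'
from h import *
print(tool([.5176,-.0781,.052])*100)
E
```

```text
clock: 5.92
tool_pos: [0.5202, -0.0785, 0.0571]
ee_rot: [3.141, 0.0, 2.191]
ft_force: [-0.4, -0.1, -0.6]
gripper_width: 0.0224
grip_force: 20.0
[ 0.18453142 -0.19292951  0.50569971]
```

```bash
python3 -m handwheel '[[0.15,-0.15,0.4,0,0,0,255],[0,0,0,0,0,0,255],[0,0,0,0,0,0,255]]'
python3 - <<'E'
from h import *
print(tool([.5176,-.0781,.052])*100)
E
```

```text
clock: 6.17
tool_pos: [0.5177, -0.078, 0.0526]
ee_rot: [-3.142, -0.0, 2.192]
ft_force: [-0.5, -0.3, -0.6]
gripper_width: 0.0224
grip_force: 20.0
[-0.00428465 -0.01105571  0.05748435]
```

Well aligned. Next I release, rise and move to ball B at (.5466,.0843).

```bash
python3 -m handwheel '[[0,0,0,0,0,0,150],[0,0,0,0,0,0,150],[0,0,0,0,0,0,140],[0,0,0,0,0,0,140],[0,0,-1.5,0,0,0,140],[0,0,-3.5,0,0,0,100],[0,0,-3,0,0,0,50],[0,0,0,0,0,0,0]]'
python3 - <<'E'
from h import *
print(tool([.5466,.0843,.125])*100)
E
```

```text
clock: 6.83
tool_pos: [0.5209, -0.0788, 0.1379]
ee_rot: [3.135, 0.004, 2.191]
ft_force: [1.3, -0.5, -0.3]
gripper_width: 0.0523
grip_force: 0.0
[11.78435136 11.5621762   1.32119499]
```

```bash
python3 -m handwheel '[[2.3,2.36,0,0,0,0,0],[2.3,2.36,0,0,0,0,0],[2.3,2.36,0,0,0,0,0],[2.3,2.36,0,0,0,0,0],[2.3,2.36,0,0,0,0,0],[0,0,0,0,0,0,0],[0,0,0,0,0,0,0],[0,0,0,0,0,0,0]]'
python3 - <<'E'
from h import *
a,m=snap('wrist','w4.png')
print(bot.get_state()['tool_pos'],tool([.5466,.0843,.0385])*100)
u,v=proj(m,[.5466,.0843,.023]).astype(int);print(u,v)
h=cv2.cvtColor(a,cv2.COLOR_RGB2GRAY);y0,x0=max(v-22,0),u-22;kk=(h[y0:v+22,x0:u+22]>150).astype(np.uint8)
n,l,s,ce=cv2.connectedComponentsWithStats(kk)
for i in range(1,n):
  if s[i,4]>100: uv=ce[i]+[x0,y0];X=ray(m,uv,.023);print(uv,s[i],X.round(4),(tool(X)*100).round(2))
E
```

```text
clock: 7.5
tool_pos: [0.5469, 0.0835, 0.1324]
ee_rot: [-3.141, 0.0, 2.192]
ft_force: [-0.1, 0.0, -0.4]
gripper_width: 0.0867
grip_force: 0.0
[0.54690442 0.08278626 0.13250887] [0.14496239 0.0673089  9.40079681]
253 195
[253.39506173 196.66975309] [ 13  14  20  20 324] [0.5467 0.0834 0.023 ] [ 0.06  0.02 10.95]
```

```bash
python3 - <<'E'
from h import *
a=cv2.imread('pics/w4.png');cv2.imwrite('pics/w4v.png',a)
E
python3 -m handwheel '[[0.1,0.05,0,0,0,0,0],[0,0,0,0,0,0,0]]'
```

```text
clock: 7.72
tool_pos: [0.5467, 0.0842, 0.1327]
ee_rot: [3.142, -0.0, 2.19]
ft_force: [-0.3, -0.5, 0.5]
gripper_width: 0.0872
grip_force: 0.0
```

View pics/w4.png

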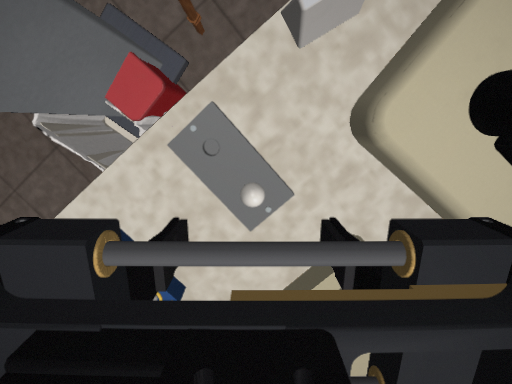

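```bash
python3 -m handwheel '[[0,0,3,0,0,0,0],[0,0,3,0,0,0,0],[0,0,2.4,0,0,0,60],[0,0,1,0,0,0,100],[0,0,0,0,0,0,150],[0,0,0,0,0,0,200],[0,0,0,0,0,0,255],[0,0,0,0,0,0,255]]' 20;  python3 -m handwheel '[[0,0,0,0,0,0,255],[0,0,0,0,0,0,255],[0,0,0,0,0,0,255],[0,0,0,0,0,0,255],[0,0,0,0,0,0,255],[0,0,0,0,0,0,255],[0,0,0,0,0,0,255]]'
```

```text
clock: 8.38
tool_pos: [0.5473, 0.0851, 0.0393]
ee_rot: [3.14, 0.0, 2.191]
ft_force: [1.1, -0.2, 0.6]
gripper_width: 0.0546
grip_force: 0.0
clock: 8.97
tool_pos: [0.5454, 0.0841, 0.0383]
ee_rot: [-3.138, -0.001, 2.191]
ft_force: [-6.4, -2.8, 6.0]
gripper_width: 0.0224
grip_force: 20.0
```

```bash
python3 -m handwheel '[[0,0,-2,0,0,0,255],[0,0,-3.5,0,0,0,255],[0,0,-3.5,0,0,0,255],[-1.6,-2.61,0,0,0,0,255],[-1.6,-2.61,0,0,0,0,255],[-1.6,-2.61,0,0,0,0,255],[-1.6,-2.61,0,0,0,0,255],[-1.6,-2.61,0,0,0,0,255]]'; python3 -m handwheel '[[-1.6,-2.61,0,0,0,0,255],[-1.6,-2.62,0,0,0,0,255],[0,0,3,0,0,0,255],[0,0,2,0,0,0,255],[0,0,0,0,0,0,255],[0,0,0,0,0,0,255],[0,0,0,0,0,0,255]]'
python3 - <<'E'
from h import *
print(tool([.4633,-.114,.053])*100)
E
```

```text
clock: 9.63
tool_pos: [0.4864, -0.0569, 0.1286]
ee_rot: [3.141, -0.0, 2.192]
ft_force: [1.1, -1.3, -0.1]
gripper_width: 0.0224
grip_force: 20.0
clock: 10.22
tool_pos: [0.4638, -0.1122, 0.0795]
ee_rot: [3.141, 0.001, 2.192]
ft_force: [0.6, -0.7, 0.9]
gripper_width: 0.0223
grip_force: 20.0
[-0.11446694 -0.15069768  2.64827823]
```

```bash
python3 -m handwheel '[[-0.1,-0.15,1.2,0,0,0,255],[0,0,1.0,0,0,0,255],[0,0,0,0,0,0,255],[0,0,0,0,0,0,255],[0,0,0,0,0,0,255]]'
python3 - <<'E'
from h import *
print(tool([.4633,-.114,.053])*100)
E
```

```text
clock: 10.63
tool_pos: [0.4629, -0.1139, 0.0571]
ee_rot: [3.141, 0.0, 2.192]
ft_force: [0.2, 0.5, -0.8]
gripper_width: 0.0224
grip_force: 20.0
[-0.02674413  0.02408916  0.41096288]
```

```bash
python3 -m handwheel '[[0,0,0,0,0,0,150],[0,0,0,0,0,0,150],[0,0,0,0,0,0,140],[0,0,0,0,0,0,140],[0,0,-1.5,0,0,0,140],[0,0,-3.5,0,0,0,100],[0,0,-4,0,0,0,50],[0,0,-4,0,0,0,0]]'
python3 -m handwheel '[[-2.1,1.1,-1,0,0,0,0],[-2.1,1.1,-1,0,0,0,0],[-2.1,1.1,0,0,0,0,0],[0,0,0,0,0,0,0],[0,0,0,0,0,0,0]]'
python3 - <<'E'
from h import *
a,m=snap('wrist','w5.png')
print(bot.get_state()['tool_pos'])
t,_=snap('top','top5.png')
c=np.hstack([cv2.resize(a[40:240,120:340],(440,400)),cv2.resize(t[160:230,200:263],(360,400),interpolation=cv2.INTER_CUBIC)])
cv2.imwrite('pics/c5.png',c[:,:,::-1])
E
```

```text
clock: 11.3
tool_pos: [0.4618, -0.1144, 0.1879]
ee_rot: [-3.14, -0.0, 2.191]
ft_force: [1.4, 0.8, -1.0]
gripper_width: 0.0521
grip_force: 0.0
clock: 11.72
tool_pos: [0.5263, -0.1465, 0.2063]
ee_rot: [-3.14, 0.001, 2.191]
ft_force: [-0.9, -0.3, -1.1]
gripper_width: 0.0828
grip_force: 0.0
[ 0.52553415 -0.14621143  0.20608763]
```

View pics/c5.png

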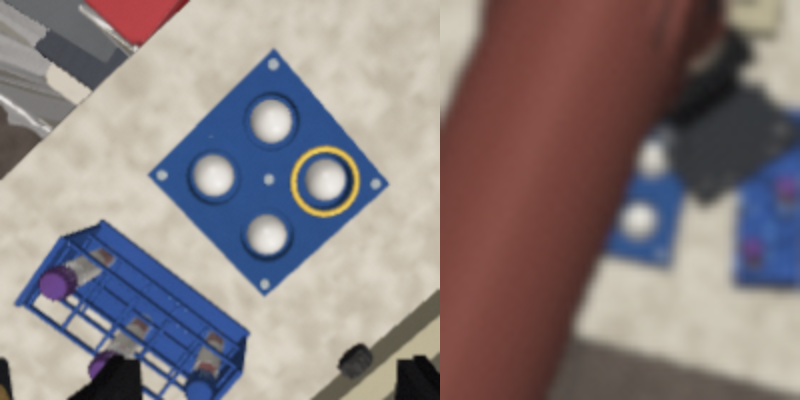

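All four wells now hold balls, including the ring well, and the rack is undisturbed. Next is the lens.

```bash
python3 -m handwheel '[[-2.64,-2.21,0,0,0,0,0],[-2.64,-2.21,0,0,0,0,0],[-2.64,-2.21,0,0,0,0,0],[-2.64,-2.21,0,0,0,0,0],[-2.64,-2.21,0,0,0,0,0],[-2.64,-2.21,0,0,0,0,0],[0,0,0,0,0,-6.9,0],[0,0,0,0,0,-6.9,0]]'
python3 -m handwheel '[[0,0,0,0,0,-6.9,0],[0,0,0,0,0,-6.9,0],[0,0,0,0,0,-6.9,0],[0,0,0,0,0,-6.9,0],[0,0,0,0,0,-6.9,0],[0,0,0,0,0,-6.9,0],[0,0,0,0,0,-6.9,0],[0,0,0,0,0,0,0]]'
python3 -m handwheel '[[0,0,0,0,0,0,0],[0,0,0,0,0,0,0]]'
python3 - <<'E'
from h import *
import pickle
a,m=snap('wrist','w6.png');pickle.dump(m,open('w6.pkl','wb'))
s=bot.get_state();print(s['tool_pos'],s['ee_rot'],s['joint_pos'])
E
```

```text
clock: 12.48
tool_pos: [0.5083, -0.354, 0.2063]
ee_rot: [-3.14, -0.001, 2.433]
ft_force: [-0.4, 0.8, 0.1]
gripper_width: 0.0869
grip_force: 0.0
clock: 13.15
tool_pos: [0.5098, -0.3513, 0.2068]
ee_rot: [3.141, 0.0, -3.002]
ft_force: [-0.4, -0.8, 0.6]
gripper_width: 0.0871
grip_force: 0.0
clock: 13.32
tool_pos: [0.51, -0.3516, 0.2067]
ee_rot: [3.141, 0.0, -3.012]
ft_force: [-0.4, 1.0, -0.8]
gripper_width: 0.0869
grip_force: 0.0
[ 0.51014079 -0.35167378  0.20661757] [ 3.14133868e+00  4.72784186e-05 -3.01110496e+00] [ 0.03325759  0.33107831  0.62608358  1.61982085 -0.20189186  1.25635245
  2.39760242]
```

View pics/w6.png

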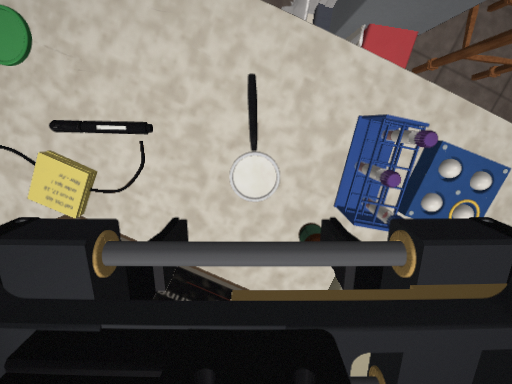

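The lens glass is at (254,176), with its black handle running from (253,150) up to (252,75), nearly in line with the tool x axis.

Run:
```python
from h import *
import pickle
m=pickle.load(open('w6.pkl','rb'));a=cv2.imread('pics/w6.png');g=cv2.cvtColor(a,cv2.COLOR_BGR2GRAY)
k=(g<70).astype(np.uint8);k[:60]=0;k[160:]=0;k[:,:230]=0;k[:,280:]=0
p=np.argwhere(k)[:,::-1];print(len(p),p.min(0),p.max(0))
W=np.array([ray(m,q,.008)[:2] for q in p]);c=W.mean(0);d=np.linalg.svd(W-c)[2][0];d*=np.sign(-d[0])
pr=(W-c)@d;end=c+d*pr.max();st=c+d*pr.min();print('handle',st,end,pr.max()-pr.min(),'ang',np.degrees(np.arctan2(d[1],d[0])))
grip=end-d*.064
print('grip by end',grip,'by start',st+d*.027,'by mean',c-d*.0185,'glass',ray(m,(254.5,175.5),.005))
print('tool yaw x axis',np.degrees(bot.get_state()['ee_rot'][2]), 'to grip',tool([*grip,.023])*100)
```

```text
557 [248  74] [256 149]
handle [ 0.47340319 -0.35650198] [ 0.38650969 -0.37074157] 0.08805251248058929 ang -170.6934323754267
grip by end [ 0.44966727 -0.36039168] by start [ 0.44675858 -0.36086834] by mean [ 0.44572678 -0.36103743] glass [ 0.50740324 -0.35091977  0.005     ]
tool yaw x axis -172.52360594471745 to grip [ 6.11024358 -0.08217422 18.36144776]
```

```bash
python3 -m handwheel '[[0,0,0,0,0,-1.8,0],[3.2,0.05,0,0,0,0,0],[3.17,0.07,0,0,0,0,0],[0,0,4,0,0,0,0],[0,0,4,0,0,0,0],[0,0,4,0,0,0,0],[0,0,3,0,0,0,0],[0,0,0,0,0,0,0]]'
python3 -m handwheel '[[0,0,1.5,0,0,0,0],[0,0,0,0,0,0,0],[0,0,0,0,0,0,0],[0,0,0,0,0,0,0]]'
python3 - <<'E'
from h import *
a,m=snap('wrist','w7.png')
s=bot.get_state();print(s['tool_pos'],np.degrees(s['ee_rot']),s['joint_pos'][6],tool([.447,-.3608,.0235])*100)
E
```

```text
clock: 14.03
tool_pos: [0.444, -0.3585, 0.0509]
ee_rot: [3.136, -0.007, -2.978]
ft_force: [-1.2, 0.2, -0.1]
gripper_width: 0.0869
grip_force: 0.0
clock: 14.37
tool_pos: [0.4481, -0.3619, 0.0434]
ee_rot: [-3.14, 0.002, -2.977]
ft_force: [0.3, -0.1, 0.4]
gripper_width: 0.0869
grip_force: 0.0
[ 0.44815327 -0.36182354  0.0433381 ] [-1.79921862e+02  9.95195821e-02 -1.70560378e+02] 2.5736421091037522 [0.10042391 0.1225881  1.9834729 ]
```

```bash
python3 -m handwheel '[[0.1,0.12,0.8,0,0,0,0],[0,0,0.7,0,0,0,0],[0,0,0.4,0,0,0,0],[0,0,0,0,0,0,100],[0,0,0,0,0,0,150],[0,0,0,0,0,0,200],[0,0,0,0,0,0,255],[0,0,0,0,0,0,255]]' 35
python3 -m handwheel '[[0,0,0,0,0,0,255],[0,0,0,0,0,0,255],[0,0,0,0,0,0,255],[0,0,0,0,0,0,255],[0,0,0,0,0,0,255],[0,0,0,0,0,0,255],[0,0,0,0,0,0,255],[0,0,0,0,0,0,255]]'
```

```text
clock: 15.08
tool_pos: [0.4462, -0.3603, 0.0225]
ee_rot: [-3.141, 0.0, -2.976]
ft_force: [0.0, -0.2, 3.0]
gripper_width: 0.0617
grip_force: 1.4
clock: 15.75
tool_pos: [0.4461, -0.3602, 0.0225]
ee_rot: [3.142, -0.0, -2.976]
ft_force: [0.0, -0.7, 2.8]
gripper_width: 0.0091
grip_force: 35.3
```

```bash
python3 -m handwheel '[[0,0,-1,0,0,0,255],[0,0,-2,0,0,0,255],[0,0,-3,0,0,0,255],[0,0,-3,0,0,0,255],[0,0,-3,0,0,0,255],[0,0,-2.5,0,0,0,255],[0,0,-1.5,0,0,0,255],[0,0,0,0,0,0,255]]'
python3 -m handwheel '[[0,0,0,0,0,0,255],[0,0,0,0,0,0,255],[0,0,0,0,0,0,255]]'
python3 - <<'E'
from h import *
import pickle
a,m=snap('wrist','w8.png');pickle.dump(m,open('w8.pkl','wb'))
b,_=snap('scene','scene8.png')
s=bot.get_state();print(s['tool_pos'],s['ee_rot'],s['joint_pos'])
c=np.vstack([a,b]);cv2.imwrite('pics/c8.png',np.hstack([cv2.resize(a,(400,300)),cv2.resize(b[140:260,200:360],(400,300))])[:,:,::-1])
E
```

```text
clock: 16.42
tool_pos: [0.4472, -0.3613, 0.1866]
ee_rot: [-3.139, 0.004, -2.977]
ft_force: [0.8, -0.1, 0.4]
gripper_width: 0.0095
grip_force: 35.0
clock: 16.67
tool_pos: [0.4455, -0.3597, 0.1813]
ee_rot: [3.14, -0.002, -2.976]
ft_force: [-0.0, -0.1, -0.0]
gripper_width: 0.0092
grip_force: 35.0
[ 0.44560677 -0.35986427  0.18148221] [ 3.14054554e+00 -1.72686880e-03 -2.97642455e+00] [ 0.06181009  0.24716698  0.63237891  1.76455252 -0.15623651  1.18251331
  2.47535684]
```

View pics/c8.png

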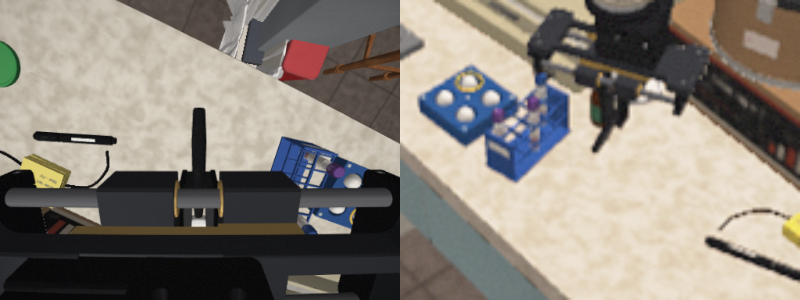

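```bash
python3 -m handwheel '[[-0.4,1.9,0,0,0,0,255],[-0.8,3.8,0,0,0,0,255],[-0.8,3.8,0,0,0,0,255],[-0.8,3.8,0,0,0,0,255],[-0.8,3.8,0,0,0,0,255],[-0.8,3.8,0,0,0,0,255],[-0.8,3.8,0,0,0,0,255],[-0.4,1.9,0,0,0,0,255]]'
python3 -m handwheel '[[0,0,0,0,0,0,255],[0,0,0,0,0,0,255],[0,0,0,0,0,0,255],[0,0,0,0,0,0,255]]'
python3 - <<'E'
from h import *
a,m=snap('wrist','w9.png')
s=bot.get_state();print(s['tool_pos'],np.degrees(s['ee_rot']),tool([.4565,-.0876,.0755])*100)
R=Rn.from_euler('xyz',s['ee_rot']).as_matrix()
for z in (.0065,.0105,.0145,.0185):print(z,proj(m,s['tool_pos']+R@[.0635,0,z]))
g=cv2.cvtColor(a,cv2.COLOR_RGB2GRAY);print([ (v,int(g[v,240:272].min())) for v in range(122,150,2)])
k=(g[130:215]<70);print([(130+v,np.flatnonzero(k[v,235:275])[[0,-1]]+235) for v in range(0,70,12) if k[v,235:275].any()])
E
```

```text
clock: 17.43
tool_pos: [0.4572, -0.0839, 0.1821]
ee_rot: [3.14, -0.001, -2.972]
ft_force: [0.4, 0.8, 0.2]
gripper_width: 0.009
grip_force: 35.0
clock: 17.77
tool_pos: [0.4574, -0.09, 0.1823]
ee_rot: [-3.141, -0.001, -2.978]
ft_force: [-0.2, -0.4, -1.1]
gripper_width: 0.0091
grip_force: 35.0
[ 0.45742921 -0.08999067  0.1823735 ] [-1.79986547e+02 -2.92328816e-02 -1.70665523e+02] [ 0.04746114  0.25348264 10.68731651]
0.0065 [253.96962139 134.28557514]
0.0105 [253.96494059 133.96712086]
0.0145 [253.96049993 133.66500992]
0.0185 [253.95628139 133.37801574]
[(122, 211), (124, 212), (126, 210), (128, 213), (130, 217), (132, 220), (134, 222), (136, 226), (138, 18), (140, 15), (142, 22), (144, 21), (146, 22), (148, 20)]
[(142, array([248, 261])), (154, array([247, 262])), (166, array([243, 262])), (178, array([245, 263])), (190, array([245, 263]))]
```

Run:
```python
from h import *
import pickle
def prof(f,rows,lo,hi):
    g=cv2.GaussianBlur(cv2.cvtColor(cv2.imread('pics/'+f),cv2.COLOR_BGR2GRAY),(1,1),0).astype(float)
    out=[]
    for v in rows:
        r=g[v,lo:hi];k=np.flatnonzero(r<110)
        l,h=k[0],k[-1]; 
        # subpixel
        L=l-(110-r[l])/(r[l-1]-r[l]) if l else l; H=h+(110-r[h])/(r[h+1]-r[h]) if h<len(r)-1 else h
        out.append((v,round(L+lo,1),round(H+lo,1),round(H-L,1)))
    return out
m=pickle.load(open('w6.pkl','rb'))
for v,l,h,w in prof('w6.png',range(77,150,8),235,272): 
    A,B=ray(m,(l,v),.006),ray(m,(h,v),.006);print(v,w,'mm',round(np.linalg.norm(A-B)*1000,1),'from glass',round(np.hypot(*(A+B)[:2]/2-[.5074,-.3509])*1000) if 0 else round(np.linalg.norm(((A+B)/2)[:2]-[.5074,-.3509])*1000))
m=bot.camera_model('wrist');st=bot.get_state();R=Rn.from_euler('xyz',st['ee_rot']).as_matrix()
print('now')
f=m['mtx'][0,0]
for v,l,h,w in prof('w9.png',range(139,200,6),230,280):
    for zz in(.0165,):
        Rw=m['R'];n=Rw@R  # tool->cam
        z0=st['tool_pos'][2]-zz;A,B=ray(m,(l,v),z0),ray(m,(h,v),z0);t=R.T@((A+B)/2-st['tool_pos']);print(v,w,'mm if level',round(np.linalg.norm(A-B)*1000,1),'tool',(t*1000).round(1))
```

```text
77 7.9 mm 9.4 from glass 119
85 8.4 mm 10.0 from glass 110
93 9.1 mm 10.8 from glass 101
101 9.2 mm 11.2 from glass 92
109 8.8 mm 10.7 from glass 83
117 8.3 mm 10.3 from glass 73
125 8.4 mm 10.4 from glass 64
133 8.0 mm 10.0 from glass 54
141 7.1 mm 8.9 from glass 44
149 5.5 mm 7.0 from glass 34
now
139 13.7 mm if level 7.9 tool [60.4  0.3 16.5]
145 15.6 mm if level 9.0 tool [57.   0.2 16.5]
151 16.0 mm if level 9.3 tool [53.5  0.3 16.5]
157 16.4 mm if level 9.6 tool [50.   0.2 16.5]
163 32.8 mm if level 19.3 tool [46.5 -4.4 16.5]
169 33.2 mm if level 19.7 tool [42.9 -4.3 16.5]
175 44.9 mm if level 26.7 tool [39.3 -0.8 16.5]
181 36.4 mm if level 21.8 tool [35.6  4.2 16.5]
187 35.3 mm if level 21.3 tool [32.   4.5 16.5]
193 37.3 mm if level 22.6 tool [28.2  3.9 16.5]
199 32.8 mm if level 20.0 tool [24.4 -4.5 16.5]
```

```bash
python3 -m handwheel '[[0.05,0.25,0,0,0,0,255],[0,0,2,0,0,0,255],[0,0,2.5,0,0,0,255],[0,0,2,0,0,0,255],[0,0,0,0,0,0,255],[0,0,0,0,0,0,255],[0,0,0,0,0,0,255],[0,0,0,0,0,0,255]]'
python3 - <<'E'
from h import *
s=bot.get_state();a,m=snap('scene','s10.png');t,mt=snap('top','t10.png')
print(s['tool_pos'],tool([.4565,-.0876,.0755])*100)
R=Rn.from_euler('xyz',s['ee_rot']).as_matrix();P=lambda x,z,y=0:s['tool_pos']+R@[x,y,z]
print('cam',-m['R'].T@m['t'])
for x,z in[(.063,.0165),(.063,.0265),(.063,.0065),(.03,.0165),(-.062,.0175),(-.095,.0175),(-.062,.0275),(-.062,.0075)]:print(x,z,'scene',proj(m,P(x,z)).round(1),'top',proj(mt,P(x,z)).round(1))
print('rim sides',proj(m,P(-.062,.0175,.033)),proj(m,P(-.062,.0175,-.033)))
u,v=proj(m,P(.063,.0165)).astype(int)
g=cv2.cvtColor(a,cv2.COLOR_RGB2GRAY);print(u-12,v-10);print(g[v-10:v+11,u-12:u+13])
E
```

```text
clock: 18.48
tool_pos: [0.4577, -0.0865, 0.119]
ee_rot: [-3.141, 0.002, -2.977]
ft_force: [0.1, 0.3, -0.8]
gripper_width: 0.0089
grip_force: 35.0
[ 0.45767488 -0.08651654  0.11898049] [ 0.1274779  -0.10316173  4.322655  ]
cam [-0.27707834 -0.77075008  0.95920123]
0.063 0.0165 scene [206.7 177.8] top [228.5 212.2]
0.063 0.0265 scene [207. 180.] top [228.8 212.5]
0.063 0.0065 scene [206.3 175.5] top [228.3 211.9]
0.03 0.0165 scene [211.7 171.5] top [227.2 203.9]
-0.062 0.0175 scene [225.  155.4] top [223.7 181. ]
-0.095 0.0175 scene [229.4 149.9] top [222.5 172.9]
-0.062 0.0275 scene [225.2 157.7] top [224.  181.5]
-0.062 0.0075 scene [224.7 153.1] top [223.5 180.5]
rim sides [216.55617026 152.97660575] [233.48426539 157.88264981]
194 167
[[151 209 220 223 218 218 218 217 212 206 207 212 216 219 219 220 225 212
   46  21  35  36  46  34  25]
 [207 225 223 219 217 217 216 216 214 213 211 214 218 220 218 217 223 212
   90  23  36  43  51  27  33]
 [222 223 220 218 217 219 218 216 216 217 211 214 215 213 216 215 219 211
  139  24  38  53  51  22  15]
 [221 221 219 218 220 221 218 216 216 
[... 1152 characters left out ...]
21 216 216 223 220 128  46  63  82  88
   92  81 100 148 162 159 153]
 [216 216 216 217 217 218 221 221 221 221 219 224 221 151  41  54  59  73
   83  87  92 103 115 112 114]
 [214 213 216 218 218 219 221 220 222 221 222 222 221 196  39  52  52  56
   66  85  90  89  89  89  87]
 [216 217 215 216 218 217 221 218 215 216 215 217 219 210  65  53  52  59
   60  64  81  86  91  91  88]
 [216 216 217 217 215 217 219 218 217 216 215 210 215 218 181 101  44  51
   50  59  64  73  84  91  90]
 [212 213 217 219 218 218 222 219 218 219 219 214 213 220 219 185 135  45
   52  56  57  60  73  85  95]
 [216 217 220 220 221 221 218 222 221 220 218 216 212 213 216 217 195 133
   69  50  51  58  57  72  84]]
```

```bash
python3 -m handwheel '[[0.1,-0.1,1,0,0,0,255],[0,0,1.5,0,0,0,255],[0,0,1,0,0,0,255],[0,0,0.3,0,0,0,255],[0,0,0,0,0,0,255],[0,0,0,0,0,0,255],[0,0,0,0,0,0,255],[0,0,0,0,0,0,255]]'
python3 -m handwheel '[[0,0,0,0,0,0,255],[0,0,0,0,0,0,255],[0,0,0,0,0,0,255],[0,0,0,0,0,0,255]]'
python3 - <<'E'
from h import *
s=bot.get_state();print(s['tool_pos'],np.degrees(s['ee_rot']),tool([.4565,-.0876,.0755])*100)
a,m=snap('scene','s11.png');R=Rn.from_euler('xyz',s['ee_rot']).as_matrix();P=lambda x,z,y=0:s['tool_pos']+R@[x,y,z]
print('glass',P(-.062,.0175),proj(m,P(-.062,.0175)),'handle end',proj(m,P(.061,.0165)))
pts=[proj(m,P(-.062+.031*np.cos(t),.0175,.031*np.sin(t))).round(1).tolist() for t in np.arange(0,6.28,.785)];print(pts)
c=cv2.cvtColor(a,cv2.COLOR_RGB2GRAY)[150:176,205:240];print('\n'.join(' '.join('%3d'%x for x in r) for r in c))
E
```

```text
clock: 19.25
tool_pos: [0.4563, -0.0874, 0.0801]
ee_rot: [-3.141, 0.001, -2.976]
ft_force: [-0.1, 0.1, -0.7]
gripper_width: 0.009
grip_force: 35.0
clock: 19.58
tool_pos: [0.456, -0.0874, 0.0797]
ee_rot: [-3.142, 0.0, -2.976]
ft_force: [-1.0, -0.2, 0.0]
gripper_width: 0.0092
grip_force: 35.0
[ 0.45595993 -0.08741407  0.07968324] [-1.79998841e+02  1.14359991e-02 -1.70531853e+02] [-0.05012966 -0.02721554  0.41833499]
glass [ 0.51711881 -0.07721489  0.06219562] [225.68187747 164.50171833] handle end [208.11235461 186.55169936]
[[221.5, 169.9], [217.2, 166.6], [217.9, 162.2], [223.1, 159.2], [229.8, 159.3], [234.1, 162.4], [233.6, 166.8], [228.3, 170.0]]
175  50  17  23  25  27  33  25  33  36  36  31  26  30  24  66 101  37  28  31  32  16  30  25  27  19  36  87 136 129 125 128 139 153 155
216  98  23  27  28  28  19  26  29  32  31  28  17  18  31  56  98  34  28  27  25  28  32  35  24  24  36  65  97 103 120 137 133  90  85
164  82  23  25  31  23  27  30  26  33  32  26  29  25  28  23  36  29  11  30  25  30  21  26  30  32  47  64  60  66  90 108 100  58  59
 76  40  26  23  29  2
[... 2497 characters left out ...]

208 208 213 214 216 219 203  78  23  35  40  38  38  26  22  22  17  59 115 141 156 160 152 165 164 110  76  56  24  41  59  33 118 211 227
208 207 207 211 217 219 201  96  25  40  44  42  39  27  30  23  20  52  98 133 183 197 214 222 221 175  48  38  20  22  31  53 124 200 226
213 207 211 213 218 219 213 172  11  33  40  40  38  29  24  19  26  51  93 130 191 201 214 220 220 195  71 100  28  30  41  76  94 123 181
216 214 216 220 220 220 227 217  16  36  41  45  35  31  26  19  33  61 122 149 178 179 179 175 179 177 165 110  29  43  61  87  87  82 100
223 219 221 222 223 224 228 185  24  35  39  40  38  34  25  23  17  52 115 158 191 190 199 197 198 142 152  94  72  70  69  76  78  84  83
```

```bash
python3 -m handwheel '[[-0.05,0,0.3,0,0,0,255],[0,0,0,0,0,0,255],[0,0,0,0,0,0,255],[0,0,0,0,0,0,255],[0,0,0,0,0,0,255],[0,0,0,0,0,0,255],[0,0,0,0,0,0,255],[0,0,0,0,0,0,255]]'
python3 - <<'E'
from h import *
s=bot.get_state();print(s['tool_pos'],np.abs(s['dq']).max(),s['ft_force'],tool([.4565,-.0876,.0755])*100)
print(bot.sign_off())
E
```

```text
clock: 20.3
tool_pos: [0.4564, -0.0874, 0.0766]
ee_rot: [-3.142, 0.0, -2.976]
ft_force: [0.1, 0.1, -1.2]
gripper_width: 0.0088
grip_force: 35.0
[ 0.45641623 -0.08736225  0.07660717] 0.0008720017983287556 [ 0.0707841   0.05614837 -1.1621214 ] [-0.00435016 -0.02482445  0.11071828]
the job is handed in; nothing more can be done
None
```

Job handed in at 20 s: a ball is in each empty well, and the lens is held still over the ringed well with its glass about 2 cm above the ball, by the arm's readings. The gripper hid the glass at the end, so its position is worked out from the grip, and its level only from the handle (within a few degrees).

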